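Draw the keeper, then throw the grill hood release lever

TASK

Release the grill hood: first draw the sliding keeper bar on the hood latch fully back towards the robot so that it no longer blocks the release lever, then swing that ball-topped lever all the way over to its other side, letting the hood's front edge rise a little. Leave the keeper drawn, and leave the paddle-topped vent lever beside it, the glass ramekin and the wooden muddler where they are.

Things in the scene. Friction and masses are not known exactly. Their poses are not given: they have to be found in the camera images.
- release_plate: Aluminium plate (190 x 120 x 6 mm) of the hood latch, fixed on a 30 mm high steel sill in front of the low grill hood. Origin: on its underside, 120 mm from its near edge, 30 mm above the worktop. Axes: z up, x away from the robot to the hood, y left; turned with the grill up to 12 degrees. The hood begins 85 to 105 mm beyond the origin, 75 mm above the worktop there, 140 mm further back.
- keeper_tab (a point): Centre of the keeper's upright steel grip tab, 10 mm thick (x), 24 wide (y), 40 tall, 108 mm above the worktop; axes as the latch plate's. It stands on the near end of a 16 mm square bar (top 20 mm below the point) that runs 115 mm to +x through a guide (from 31 mm beyond the closed tab, not above the bar); its far end, the nose, lies across the lever's path, right (-y) of the lever.
- keeper (a joint): Travel of the keeper in m: 0 closed (nose in front of the lever), 0.045 fully drawn back, along the latch's -x, towards the robot. About 2 N of friction; it stays where it is left. The lever is blocked after about 0.16 rad until the nose is drawn past it (about 0.025).
- release_ball (a point): Centre of the black 22 mm ball on top of the hood release lever, a steel rod 10 mm thick. Its pivot axis runs along the latch plate's x; the pivot is 30 mm beyond the plate's origin (+x), at y = 0, 50 mm above the worktop, 75 mm from the ball's centre. At the start it leans 35 degrees left (+y): the ball is 43 mm left of the pivot, 111 mm above the worktop. The keeper tab, closed, is 98 mm nearer.
- release (a joint): Angle of the hood release lever in rad: 0 leaning 35 degrees to the left (+y), 0.61 upright, 1.22 leaning 35 degrees to the right (-y), its stop. About 2 N at the ball moves it, and it stays where it is left. As it goes over, the hood's front edge rises by about 25 mm.
- damper_paddle (a point): Centre of the flat square steel paddle (26 x 26 x 6 mm) on top of the vent lever, a bystander: the same rod and sideways swing, on its own shorter plate with no keeper, about 0.26 m to the left or to the right of the hood latch on the same sill. It starts at any lean and must stay.
- ramekin: Glass ramekin, a bystander: round bowl, 80 mm across, 45 mm high, on the worktop to one side of the grill. Origin: centre of its underside.
- muddler: Wooden muddler, a bystander: a turned stick 200 mm tall and 34 mm at the widest, standing upright on the worktop to the other side of the grill. Origin: centre of its underside.

How it is judged (in metres and radians):
On the way, in this order (a step that is already met when the one before it is completed fails the run):
1. the keeper is drawn back, the lever still on its first side (value of joint keeper above 0.033 m and value of joint release below 0.4 rad), for 0.2 s.
2. the release lever is swung over (value of joint release above 1 rad), for 0.2 s.
At the end, for the whole second after the job is handed in: The keeper is drawn back at least 33 of its 45 mm, the release lever is at rest at 1.0 rad or more of its 1.22 rad swing, the vent lever's paddle is within 15 mm and the ramekin and muddler within 30 mm of where they started (value of joint keeper above 0.033 m and value of joint release above 1 rad and velocity of joint release between -0.05 and 0.05 rad/s and distance of damper_paddle from where it was at the start of the episode below 0.015 m and distance of each of ramekin, muddler from where it was at the start of the episode below 0.03 m); the robot touches nothing.
It fails at once if the vent lever is moved (paddle more than 15 mm) (distance of damper_paddle from where it was at the start of the episode above 0.015 m).
It fails at once if the ramekin is moved more than 30 mm (distance of ramekin from where it was at the start of the episode above 0.03 m).
It fails at once if the muddler is moved more than 30 mm or tipped (distance of muddler from where it was at the start of the episode above 0.03 m or angle between muddler's own z axis and vertical above 0.5 rad).
It also fails if it takes over 42 s, if anything falls off the work surface, if the arm or the gripper's body presses on something with over 40 N, if the wrist force passes 120 N, or if a joint passes its speed limit or range.

ROBOT

A 6-joint arm with a two-finger parallel gripper is mounted at the origin on the work surface. World frame = base frame: x ahead of the robot, y to its left, z up, the work surface at z = 0. Lengths are in m, angles in degrees, forces in N, time in s.
With the tool pointing down it reaches from about 0.3 to 0.875 m from the base axis. Payload 6.4 kg.
Tool frame: the origin (TCP) lies at the very end of the fingers, on their centre line; the grasp point (between the pads) lies 19 mm behind it (bot.hold_point_z is the distance from the TCP to the grasp point, in m); z points along the fingers, y is the line along which they close (so a half turn about z gives the same grasp; the last joint's range is limited). The gripper opens to 85 mm and grips with 20 to 120 N. Pads are 22 mm wide; open, the fingers measure 114 mm over their backs; the gripper's body (76 mm by 85 mm) begins 54 mm behind the grasp point. The pads swing forward as they close: fully open they stand 13 mm farther back than shut.
Start: joints at [64.784, 10.359, 92.074, -0, 77.567, -11.82], TCP at [0.133, 0.559, 0.231] pointing down, gripper open.
Joint ranges: [-171.53, 171.53], [-51.25, 118.39], [17.06, 147.69], [-65.23, 245.23], [0, 150.52], [-178.68, 178.68]. Speed limits (degrees/s): [147.25, 147.25, 172.46, 180, 180, 180].

INTERFACE

Orientations are given as [roll, pitch, yaw] about the fixed x, y, z axes, in that order (R = Rz(yaw) Ry(pitch) Rx(roll)).
In Python, from station import bot gives the robot as it stands. Calls block until the motion is done:
- bot.move_pose(position, orientation): joint-space move of the TCP to a pose.
- bot.servo_line(position, frame=None, vel=0.15, contact_N=None): straight line of the TCP; frame=None keeps the orientation; vel is the mean speed in m/s. With contact_N (N) it stops when the force on the tool has changed by that much, and returns True; else False.
- bot.set_joints(angles): joint-space move.
- bot.command_gripper(opening, effort=None): finger opening in m; effort is the grip in N (None keeps the last); returns when the fingers have stopped.
- bot.wait(seconds).
- bot.solve_ik(position, orientation): joint angles nearest the present ones, or None.
- bot.camera(name): name is "scene" or "top" or "wrist"; returns a dict with "img" (480x640x3 uint8, red, green, blue), "z_map" (480x640 float32, m along the optical axis (not along the pixel's ray), 0 where there is no reading), "mtx" (3x3 intrinsics, pixels), "rvec" (rotation vector, rad) and "tvec" (3), from world to camera coordinates, as OpenCV has them. Camera axes: x right, y down, z forward; pixel columns grow to the right and rows downward; lengths in m; the calibration is good to about 2 mm. A picture is of the moment at which its call begins.
A pose or a line that the arm cannot do raises bot.Unreachable and nothing moves.
- bot.sign_off(): hands the job in; it is judged then, once.
Readings, each from a call of its own:
- bot.current_clock(): time.
- bot.current_joint_pos(): joint angles.
- bot.current_joint_velocities(): joint speeds.
- bot.current_joint_efforts(): joint torques, N m.
- bot.current_tcp_pos(): TCP position.
- bot.current_ee_rot(): TCP orientation.
- bot.current_force(): force on the tool from outside, world axes, zero at the start.
- bot.current_moment(): the same for the moment, N m.
- bot.current_gripper_width(): finger opening in m.
- bot.current_grasp_force(): force on a finger pad.
Only numpy, scipy, OpenCV 4.12 (cv2) and the standard library are available. Lean on these libraries where they do the work, as an engineer would, in place of code of your own. Each camera call takes 0.05 s, during which the arm holds its last target. There are 200 camera calls.

## Working session

There is one attempt and no reset: what is moved stays moved. The work goes in short steps, each a Python script; the robot and the scene stay as the last script left them, time stands still between calls to the robot, and variables do not carry over. Pictures are saved under pics/ and viewed, at most 10 in all, crops included, and the job is handed in when it is done.

```bash
mkdir -p pics; ls
cat > h.py <<'E'
import numpy as np, cv2
from station import bot
def cloud(c):
    v,u=np.mgrid[:480,:640]; z=c["z_map"]; K=c["mtx"]
    p=np.stack([(u-K[0,2])*z/K[0,0],(v-K[1,2])*z/K[1,1],z],-1)
    R=cv2.Rodrigues(np.array(c["rvec"],float))[0]; t=np.array(c["tvec"]).ravel()
    w=(p-t)@R; w[z==0]=np.nan
    return w
E
python3 - <<'E'
from h import *
for n in("scene","top"):
    c=bot.camera(n); cv2.imwrite(f"pics/{n}0.png",c["img"][...,::-1]); np.savez(f"{n}0.npz",**{k:np.array(v) for k,v in c.items()})
    R=cv2.Rodrigues(np.array(c["rvec"],float))[0]; print(n,-R.T@np.ravel(c["tvec"]),c["mtx"][0,0],(c["z_map"]>0).mean())
E
```

```text
pics
scene [1.53791545 0.63130094 0.85553591] 615.8242116392549 0.9891145833333334
top [0.45386272 0.00988977 1.20594524] 445.97516598498777 0.996123046875
```

View pics/scene0.png

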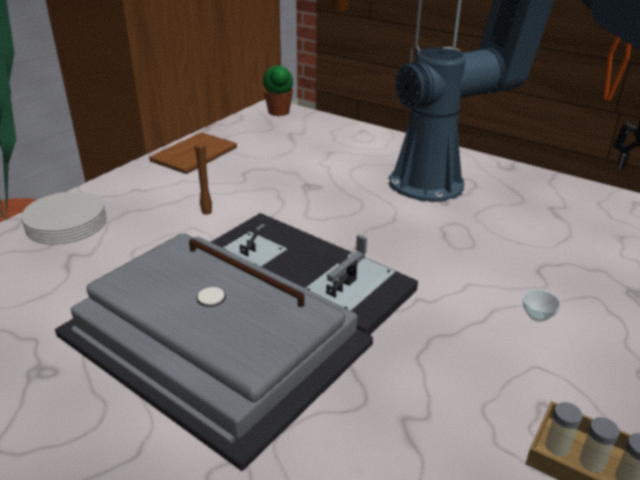

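View pics/top0.png

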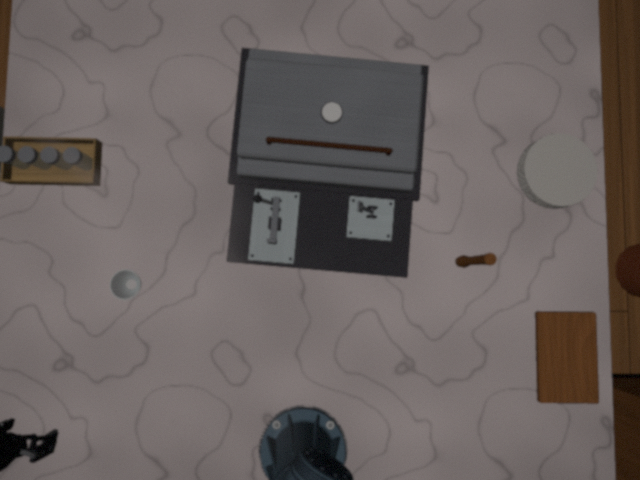

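The release latch is the left plate in the top view (248–300, 188–264). The vent lever is to its right at about (367, 210), the ramekin at (126, 284) and the muddler at (475, 260). Next I'll measure the latch.

Run:
```python
from h import *
d=np.load("top0.npz"); w=cloud(d); im=d["img"]
cv2.imwrite("pics/crop.png",cv2.resize(im[180:270,230:350,::-1],None,fx=6.6,fy=6.6,interpolation=cv2.INTER_CUBIC))
# plate rect: bright pixels at z~0.036
g=im.min(-1); m=np.zeros((480,640),np.uint8); m[185:268,235:310]=(g[185:268,235:310]>90)
cs=cv2.findContours(m,0,2)[0]; c=max(cs,key=cv2.contourArea)
r=cv2.minAreaRect(c); print(r, cv2.contourArea(c))
K=d["mtx"];R=cv2.Rodrigues(d["rvec"])[0];C=-R.T@d["tvec"].ravel()
def ray(u,v,z):
    a=R.T@np.linalg.inv(K)@[u,v,1]; return C+a*(z-C[2])/a[2]
P=np.array([ray(u,v,.036) for u,v in cv2.boxPoints(r)]); print(P.round(4)); 
print([np.linalg.norm(P[i]-P[i-1]).round(4) for i in range(4)])
reg=w[185:268,235:310]
for lo,hi in((.075,.095),(.1,.14)):
    vv,uu=np.where((reg[...,2]>lo)&(reg[...,2]<hi)); print(lo,len(uu))
    q=reg[vv,uu]; 
    for k in range(len(uu)): 
        if lo>.09: print(uu[k]+235,vv[k]+185,q[k].round(3),im[vv[k]+185,uu[k]+235])
# scene cam
d=np.load("scene0.npz"); w=cloud(d); im=d["img"]
cv2.imwrite("pics/crop2.png",cv2.resize(im[220:320,300:420,::-1],None,fx=6,fy=6,interpolation=cv2.INTER_CUBIC))
for (u,v) in((362,243),(361,238),(352,270),(351,272)): print(u,v,w[v,u].round(4),im[v,u])
```

```text
((273.6683044433594, 225.81683349609375), (44.87617492675781, 70.94615173339844), 5.7105937004089355) 2377.0
[[0.4947 0.1516 0.036 ]
 [0.6819 0.1377 0.036 ]
 [0.6721 0.0193 0.036 ]
 [0.4848 0.0347 0.036 ]]
[np.float64(0.1173), np.float64(0.1877), np.float64(0.1188), np.float64(0.1879)]
0.075 370
0.1 123
256 194 [0.652 0.126 0.119] [68 69 70]
257 194 [0.652 0.123 0.116] [54 56 57]
258 194 [0.651 0.12  0.121] [52 51 55]
254 195 [0.648 0.13  0.123] [53 56 55]
255 195 [0.649 0.128 0.12 ] [52 55 54]
256 195 [0.648 0.125 0.123] [49 50 50]
257 195 [0.648 0.122 0.125] [42 41 41]
258 195 [0.648 0.12  0.126] [36 36 38]
259 195 [0.65  0.118 0.117] [60 59 61]
260 195 [0.65  0.116 0.114] [76 78 79]
254 196 [0.646 0.13  0.122] [41 39 42]
255 196 [0.646 0.127 0.123] [37 36 37]
256 196 [0.646 0.125 0.123] [33 32 32]
257 196 [0.646 0.123 0.123] [32 29 31]
258 196 [0.645 0.12  0.126] [27 27 27]
259 196 [0.646 0.118 0.12 ] [41 39 40]
260 196 [0.647 0.116 0.116] [53 56 55]
253 197 [0.644 0.133 0.121] [41 39 41]
254 197 [0.643 0.13  0.124] [33 32 34]
255 197 [0.643 0.127 0.124] [33 33 32]
256 197 [0.643 
[... 3481 characters left out ...]
6 0.079 0.125] [74 72 77]
275 241 [0.536 0.076 0.129] [70 70 72]
276 241 [0.537 0.075 0.109] [72 74 76]
267 242 [0.534 0.096 0.114] [89 91 93]
268 242 [0.534 0.094 0.119] [77 79 78]
269 242 [0.534 0.091 0.121] [68 69 69]
270 242 [0.533 0.088 0.13 ] [66 67 67]
271 242 [0.533 0.086 0.129] [63 64 64]
272 242 [0.533 0.083 0.125] [66 66 68]
273 242 [0.533 0.081 0.131] [68 69 67]
274 242 [0.534 0.079 0.125] [65 67 69]
275 242 [0.533 0.076 0.13 ] [62 63 64]
276 242 [0.535 0.075 0.108] [74 74 77]
275 243 [0.532 0.077 0.107] [67 69 69]
362 243 [0.5478 0.0932 0.1147] [54 53 56]
361 238 [0.5454 0.0887 0.1248] [82 82 84]
352 270 [0.65   0.129  0.1179] [20 20 24]
351 272 [0.6518 0.128  0.1135] [11 11 14]
```

View pics/crop.png

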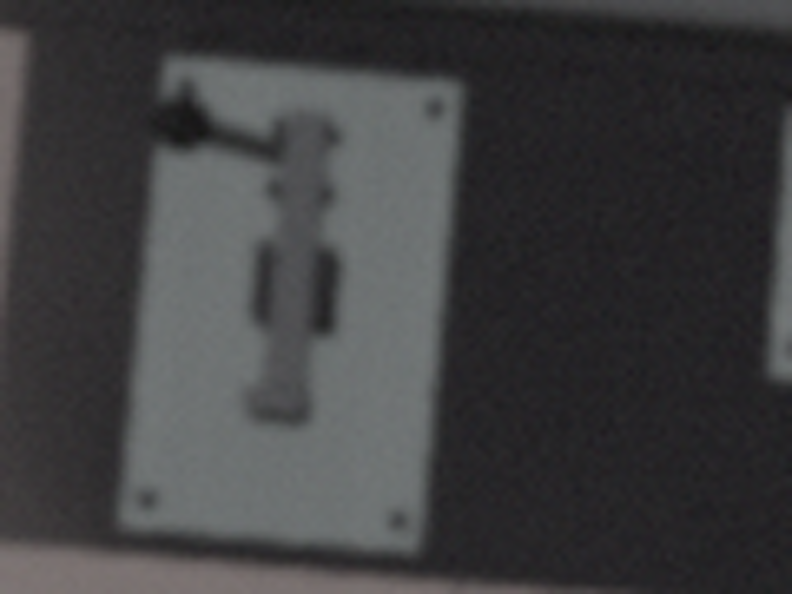

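View pics/crop2.png

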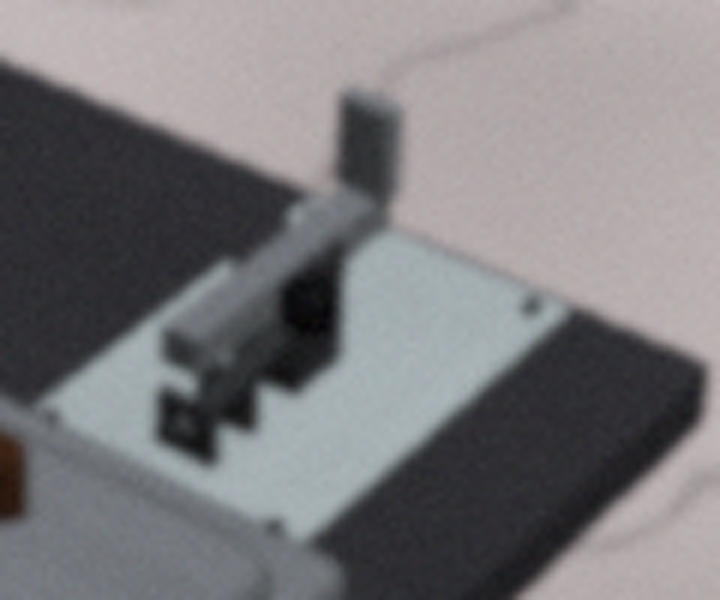

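The crops show the plate turned about -4.6°. The tab top is at about (271, 240), which is world (0.539, 0.087). The ball is at about (257, 198), world (0.642, 0.123), and matches the plate geometry. Now I'll draw the keeper.

```bash
cat >> h.py <<'E'
YAW=-4.6; a=np.radians(YAW); ex=np.array([np.cos(a),np.sin(a),0]); ey=np.array([-np.sin(a),np.cos(a),0])
O=np.array([.6083,.0838,0]); up=np.array([0,0,1.])
def ori(p,base):
    s=[(np.abs(np.array(q)-bot.current_joint_pos()).max(),y) for y in(base,base+180,base-180) if (q:=bot.solve_ik(list(p),[180,0,y])) is not None]
    print(s); return [180,0,min(s)[1]]
E
python3 - <<'E'
from h import *
T=np.array([.539,.0865,0])
p=T+up*.2; o=ori(p,YAW+90)
bot.move_pose(list(p),o); bot.command_gripper(.045,30)
print(bot.servo_line(list(T+up*.096),contact_N=10), bot.current_tcp_pos(), bot.current_force())
c=bot.camera("wrist"); cv2.imwrite("pics/w1.png",c["img"][...,::-1])
bot.command_gripper(0,30); print("w",bot.current_gripper_width(),bot.current_grasp_force(),bot.current_force(),bot.current_clock())
E
```

```text
[(np.float64(68.12922746780399), 85.4)]
False [0.53974951 0.0864562  0.09682529] [0.33493251 0.54154619 0.26303737]
w 0.009421997415659408 32.77060568332672 [-1.23117839  0.30689412  5.91619384] 4.1
```

The jaw width reads 9.4 mm, so the tab (10 mm thick) is gripped. Next is the pull.

Run:
```python
from h import *
p0=np.array(bot.current_tcp_pos())
print(bot.servo_line(list(p0-ex*.044),vel=.06,contact_N=25))
p1=np.array(bot.current_tcp_pos()); print("travel",(p1-p0)@ex,bot.current_force(),bot.current_gripper_width())
bot.wait(.3); bot.command_gripper(.04); bot.servo_line(list(p1+up*.10))
c=bot.camera("top"); w=cloud(c); cv2.imwrite("pics/top1.png",cv2.resize(c["img"][180:270,230:350,::-1],None,fx=6,fy=6))
print(bot.current_force(),bot.current_clock())
```

```text
True
travel -0.041829833913358594 [ 3.14686149 -0.2417924   0.66196349] 0.009526567085701277
[-0.26126285 -0.25715644  0.50956851] 6.375
```

Run:
```python
from h import *
P=O+ex*.031
s=P+ey*.09
bot.command_gripper(0,30)
p=s+up*.2; o=ori(p,YAW); bot.move_pose(list(p),o)
for n in("top","scene"):
    c=bot.camera(n); w=cloud(c); g=w-O; lx=g@ex; ly=g@ey
    m=(np.abs(ly)<.02)&(lx<-.05)&(lx>-.16)&(w[...,2]>.1)&(w[...,2]<.135); print(n,m.sum(),np.median(lx[m]),np.median(ly[m]))
    m=(ly>.025)&(ly<.06)&(abs(lx-.03)<.015)&(w[...,2]>.105)&(w[...,2]<.13); print(" ball",m.sum(),np.median(lx[m]),np.median(ly[m]))
print(bot.servo_line(list(s+up*.1),contact_N=10),bot.current_tcp_pos(),bot.current_clock())
c=bot.camera("scene"); cv2.imwrite("pics/s2.png",cv2.resize(c["img"][180:340,260:460,::-1],None,fx=4,fy=3.7))
```

```text
[(np.float64(97.91237194770785), -4.6), (np.float64(82.08762805229219), 175.4), (np.float64(82.0876280522922), -184.6)]
top 42 -0.1122764215470714 -0.0036403384088025724
 ball 66 0.029170114049279248 0.041044850019159605
scene 0 nan nan
 ball 87 0.038382661619616065 0.04512031201843203
False [0.64722276 0.17105988 0.10111352] 9.05
  return _methods._mean(a, axis=axis, dtype=dtype,
  ret = ret.dtype.type(ret / rcount)
```

View pics/s2.png

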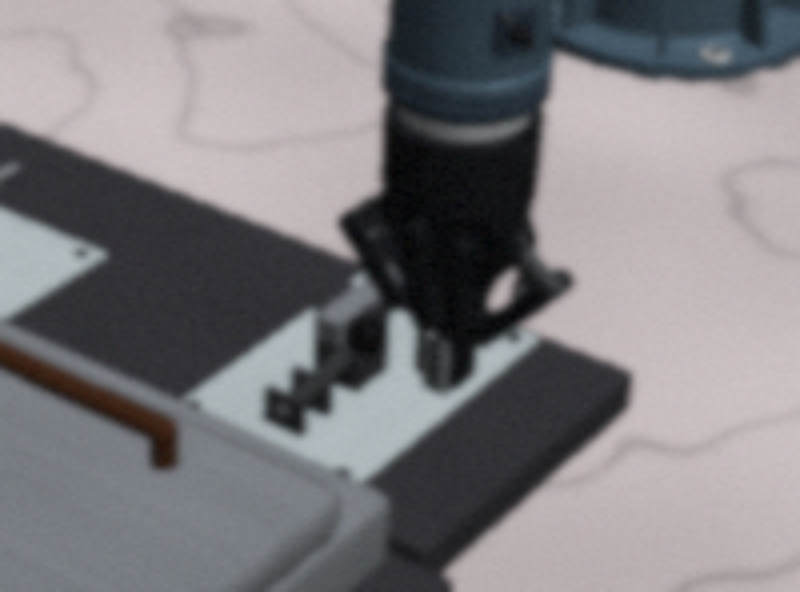

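The keeper is drawn about 42 mm. The picture shows the closed fingers at (445, 365), left of the ball, with the nose clear of the lever's path. Next is the push.

Run:
```python
from h import *
P=O+ex*.031
r=bot.servo_line(list(P-ey*.019+up*.1),vel=.07,contact_N=20)
p=np.array(bot.current_tcp_pos()); print(r,(p-P)@ey,bot.current_force()); bot.wait(.3)
bot.servo_line(list(p+ey*.03)); bot.servo_line(list(p+ey*.03+up*.13)); 
bot.move_pose(list(P+ey*.25+up*.24),bot.current_ee_rot())
c=bot.camera("top"); w=cloud(c); g=w-O; lx=g@ex; ly=g@ey
for n,m in(("ball",(abs(lx-.03)<.015)&(abs(ly)<.07)&(w[...,2]>.1)&(w[...,2]<.14)),("tab",(np.abs(ly)<.02)&(lx<-.05)&(lx>-.16)&(w[...,2]>.1)&(w[...,2]<.135))):
    print(n,m.sum(),np.median(lx[m]),np.median(ly[m]),np.median(w[...,2][m]))
print(bot.current_force(),bot.current_clock())
cv2.imwrite("pics/t3.png",cv2.resize(c["img"][170:280,225:405,::-1],None,fx=4.4,fy=4.4))
```

```text
False -0.01871609162634542 [ 0.08035076  3.04068134 -2.3207199 ]
ball 66 0.029996150304789384 -0.042221481864179275 0.11870054841903559
tab 42 -0.11221052750342386 -0.0036148378906761926 0.12854246001071504
[ 0.26839516 -0.60290646  0.09572998] 13.475
```

View pics/t3.png

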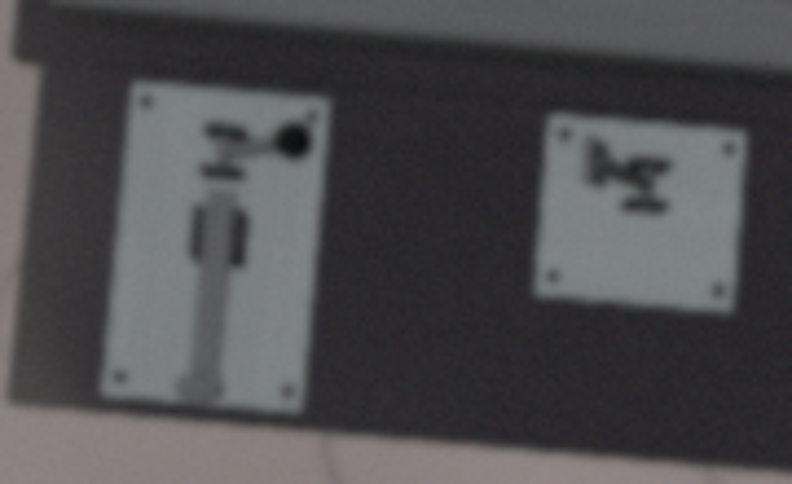

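The ball at (293, 140) now leans fully right, with local y at -42 mm. The keeper tab at (200, 388) is still drawn, and the vent lever at (630, 170) looks unmoved. The robot is clear, so I'll hand in.

```bash
python3 -c "
from station import bot
print(bot.sign_off())"
```

```text
the job is handed in; nothing more can be done
None
```

I drew the keeper back about 42 of its 45 mm, swung the release lever fully over to the right (ball 42 mm past the pivot), and handed the job in at about 13.5 s; I never touched the vent lever, ramekin or muddler.

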